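Seat the keyed ring of a swivel-arm bracket

TASK

The bench bracket of the magnifier-lamp arm is being put back together. Put the keyed ring (the one with a tab in its bore) on the bracket's upright pivot pin, turn it until its tab drops into the pin's keyway, bring it fully home, flat on the bracket's face, and let go. Feel your way and never force it, keeping the push on the bracket under 30 N, and leave the plain ring, the clamping knob and the screwdriver where they lie.

Things in the scene. Friction and masses are not known exactly. Their poses are not given: they have to be found in the camera images.
- keyed_ring: Bare steel ring, 56 mm outside, 16 mm tall, lying flat, right way up, about 0.16 kg. Bore 31.6 mm, with a 1.5 mm lead-in chamfer below. One tab, 8 mm wide, juts 5.5 mm into the bore and fills only the upper 6 mm of the height: the lower 10 mm of the bore are free. Origin: centre of the underside, z up along the axis; the tab is on the ring's own +x side.
- plain_ring: Bystander: a steel ring of the same size and height, but with no tab. Origin: centre of its underside.
- clamp_knob: Bystander: black star knob, 52 mm across, standing on its head with its 10 mm steel stud up, 50 mm tall in all. Origin: centre of its underside.
- screwdriver: Bystander: screwdriver with a black handle, 200 mm long, lying on its side. Origin: below its middle, handle towards its -x.
- bracket: Grey bench bracket, fixed fast: foot 130 x 110 x 8 mm, round column 47 to 50 mm across with a flat black face on top, 60 mm above the foot's underside. The ring must finally lie on this face. Out of it stands the steel pivot pin (see pin_end). Origin: centre of the foot's underside, z up along the pin. A black cable clip is on the column's -x side.
- seat (a point): Centre of the bracket's flat top face, on the pin's axis. The ring is home when its underside lies on this face. While its tab is not in the keyway, the tab rides on the pin's end and the underside stays 24 mm above the face. Axes as the bracket's.
- pin_end (a point): Centre of the pivot pin's upper end, 34 mm above the seat. Pin 30 mm across, end chamfered 1.5 mm. One keyway, 10 mm wide, 5.5 mm deep, runs down its whole length, open at the end. The pin is stiff and does not turn with a ring. The keyway points up to 63 degrees to either side of the bracket's +x; this pose does not tell where (look, or feel). Axes as the bracket's.
Things that resemble listed ones, but are neither listed nor needed, are in the scene too. What is shaped like the keyed_ring but brown or yellow is not meant.

How it is judged:
By the outcome, as a careful person would: the job done as asked, in the order asked, and still so for the second after the job is handed in, with the robot touching nothing.
It also fails if it takes over 72 s, if anything falls off the work surface, if the arm or the gripper's body presses on something with over 40 N, if the wrist force passes 120 N, or if a joint passes its speed limit or range.

ROBOT

A 7-joint arm with a two-finger parallel gripper is mounted at the origin on the work surface. World frame = base frame: x ahead of the robot, y to its left, z up, the work surface at z = 0. Lengths are in m, angles in rad, forces in N, time in s.
With the tool pointing down it reaches from about 0.425 to 0.925 m from the base axis. Payload 6.8 kg.
Tool frame: the origin (TCP) lies midway between the tips of the shut fingers; the grasp point (between the pads) lies 19 mm behind it; y points along the fingers, z is the direction in which the jaws open and shut, and the axes are right-handed (so a half turn about y gives the same grasp; the last joint's range is limited). The gripper opens to 85 mm and grips with 20 to 120 N. Pads are 22 mm wide; open, the fingers measure 114 mm over their backs; the gripper's body (76 mm by 85 mm) begins 54 mm behind the grasp point. The pads swing forward as they close: fully open they stand 13 mm farther back than shut.
Start: joints at [1.11, 0.477, 0.022, 1.555, -0.011, 1.109, -0.083], TCP at [0.233, -0.633, 0.231] pointing down, gripper open.
Joint ranges: [-2.96, 2.96], [-0.34, 2.1], [-1.41, 1.46], [0.24, 2.44], [-1.37, 4.51], [0.17, 1.92], [-2.96, 2.96]. Speed limits (rad/s): [2.39, 2.39, 3.14, 3.14, 3.14, 3.14, 3.14].

INTERFACE

Orientations are given as a rotation vector (axis times angle).
In Python, from bench import r gives the robot as it stands.
- The arm moves only by the tool send_rows, never from a script. Its argument "rows" is text: rows parted by semicolons, each of 6 numbers parted by spaces: the shift along the world's x, y, z in m, then the turn, a rotation vector about the world's x, y, z in rad. A call has 1 to 20 rows; each row shifts and turns the commanded pose from where the row before left it; what a row does not reach is not made up. A row lasts 1/10 s, in which the tool goes at most 50 mm and 8.59 degrees, less where a joint would pass 70% of its speed; a pose out of reach is approached as far as the arm can. A call is refused whole if a number of a shift passes 0.05 or a number of a turn 0.15, either way. A call with a gripper value outside its range is refused whole. "grip" is the finger opening in m, from 0 to 0.0854, set as the call begins (left out, the last holds). The fingers move at their own pace and stop on an object; "grip_force" is the grip in N (left out, the last holds). Time passes only in rows, so rows that do not move let the fingers close. It gives the time, the measured TCP pose, the force and the opening at its end, in the units of the state.
- r.get_obs(): the state, without advancing time (a new reading comes with each control period).
- r.grab_frame(name): name is "scene" or "top"; returns a dict with "pixels" (480x640x3 uint8, red, green, blue), "intrinsics" (3x3 intrinsics, pixels), "position" and "orientation" of the camera in the world. Camera axes: x right, y up, looking along -z (the intrinsics and any distortion apply to the point x, -y, -z); pixel columns grow to the right and rows downward; lengths in m; the calibration is good to about 2 mm. A picture is of the moment at which its call begins. There is no depth.
- r.hand_in(): hands the job in, once; it reports no verdict.
The state is a dict: "clock": time; "joints": joint angles; "qvel": joint speeds; "tau": joint torques, N m; "tcp_pos": TCP position; "orientation": TCP orientation; "contact_force": force on the tool from outside, world axes, zero at the start; "moment": the same for the moment, N m; "grip_width": finger opening in m.
Only numpy, scipy, OpenCV 4.12 (cv2) and the standard library are available. Lean on these libraries where they do the work, as an engineer would, in place of code of your own. Each camera call takes 0.05 s, during which the arm holds its last target.

## Working session

There is one attempt and no reset: what is moved stays moved. The work goes in short steps, Python scripts to look and compute and a tool call to move; the robot and the scene stay as the last step left them, time stands still between calls to the robot, and variables do not carry over. Pictures are saved under pics/ and viewed, and the job is handed in when it is done.

Besides the shell and the picture viewer there is one more tool, called in YAML: its name, and indented under it one key for each argument. send_rows: Moves the arm, as the interface text tells. Its arguments: {"type":"object","properties":{"rows":{"type":"string"},"grip":{"type":"number"},"grip_force":{"type":"number"}},"required":["rows"]}

```bash
ls; mkdir -p pics; python3 - <<'E'
from bench import r
import cv2,numpy as np,pickle
o=r.get_obs()
for k,v in o.items(): print(k,np.round(v,4))
for n in("scene","top"):
    f=r.grab_frame(n); pickle.dump(f,open(f"pics/{n}0.pkl","wb"))
    cv2.imwrite(f"pics/{n}0.png",f["pixels"][:,:,::-1]); print({k:v for k,v in f.items() if k!="pixels"})
E
```

```text
pics
clock 0.0
joints [ 1.1099  0.4778  0.0223  1.5565 -0.0115  1.1093 -0.0831]
qvel [ 0.0007 -0.0001  0.0003 -0.0003 -0.0008 -0.0007 -0.0008]
tau [-4.00000e-04 -5.96465e+01  1.60740e+00 -2.81199e+01  1.24000e-02
  9.50000e-03 -0.00000e+00]
tcp_pos [ 0.233  -0.6329  0.2303]
orientation [-0.3622  2.0315 -2.0278]
contact_force [-0.1932  0.3335 -0.2671]
moment [-0.0657 -0.0346  0.0174]
grip_width 0.0855
{'intrinsics': array([[454.08921853,   0.        , 323.24205789],
       [  0.        , 454.08921853, 242.02525919],
       [  0.        ,   0.        ,   1.        ]]), 'position': array([ 0.97051172, -0.37294525,  0.60776232]), 'orientation': array([0.75928129, 0.42213805, 0.96727759])}
{'intrinsics': array([[571.03271058,   0.        , 322.69703357],
       [  0.        , 571.03271058, 242.05332124],
       [  0.        ,   0.        ,   1.        ]]), 'position': array([ 0.40701211, -0.05369461,  1.0730338 ]), 'orientation': array([ 0.07704997, -0.07008349, -1.57141294])}
```

View pics/scene0.png

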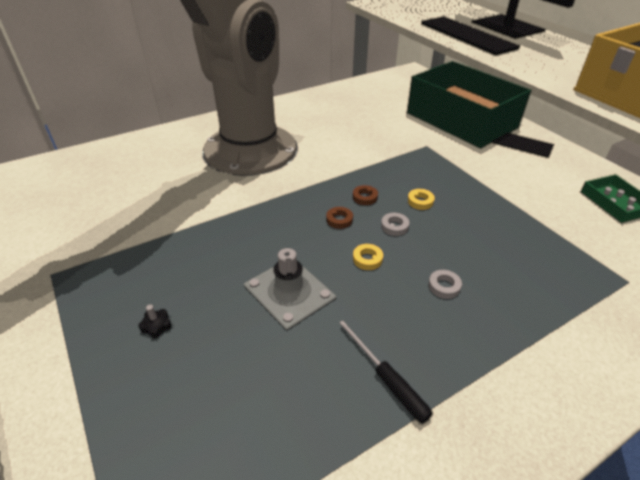

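View pics/top0.png

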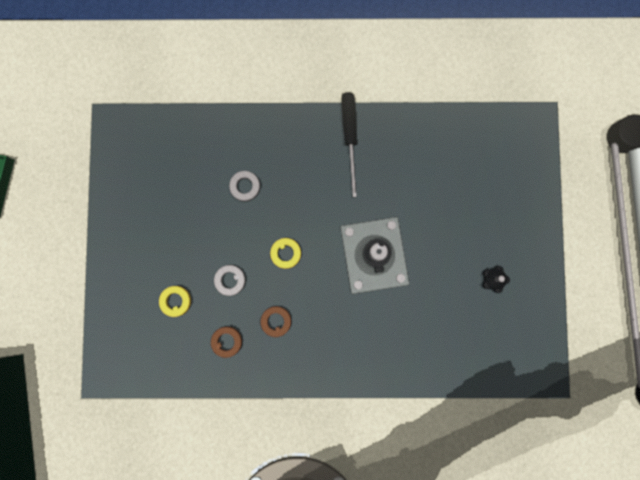

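```bash
python3 - <<'E'
import cv2,numpy as np,pickle
t=pickle.load(open("pics/top0.pkl","rb"))["pixels"][:,:,::-1]; s=pickle.load(open("pics/scene0.pkl","rb"))["pixels"][:,:,::-1]
def c(im,u,v,h=25): return cv2.resize(im[v-h:v+h,u-h:u+h],(400,300*4//3) ,interpolation=cv2.INTER_CUBIC)
a=np.hstack([c(t,244,185),c(t,229,280)]);cv2.imwrite("pics/c1.png",a)
b=np.hstack([c(t,379,255,40),c(s,289,270,40)]);cv2.imwrite("pics/c2.png",b)
E
```

```text
(no output)
```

View pics/c1.png

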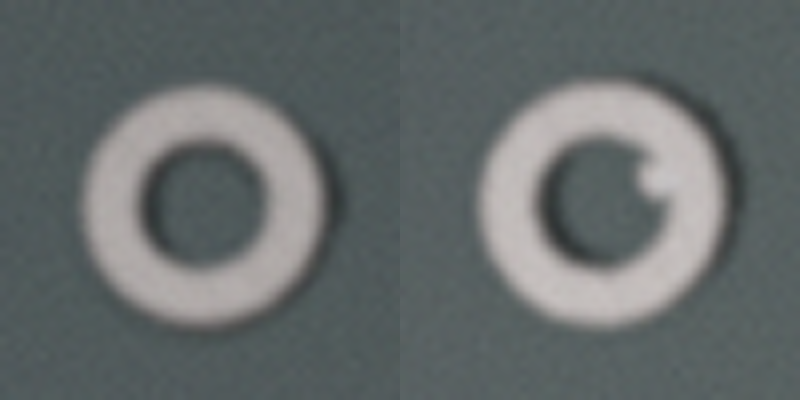

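View pics/c2.png

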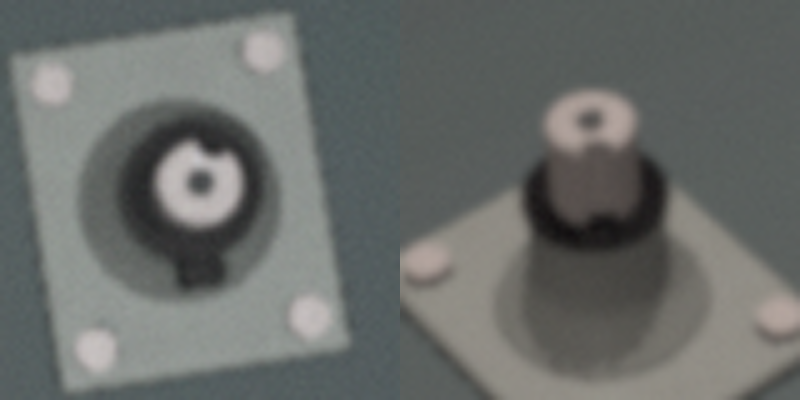

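```bash
cat > h.py <<'E'
import cv2,numpy as np,pickle
from scipy.spatial.transform import Rotation as R
from scipy.optimize import least_squares
def p2w(f,uv,z):
    uv=np.atleast_2d(np.asarray(uv,float)); K=f["intrinsics"]
    d=np.c_[(uv[:,0]-K[0,2])/K[0,0],-(uv[:,1]-K[1,2])/K[1,1],-np.ones(len(uv))]
    d=R.from_rotvec(f["orientation"]).apply(d); p=np.array(f["position"])
    return p+d*((z-p[2])/d[:,2])[:,None]
def w2p(f,P):
    c=R.from_rotvec(f["orientation"]).inv().apply(np.atleast_2d(P)-f["position"]);K=f["intrinsics"]
    return np.c_[K[0,2]+K[0,0]*c[:,0]/-c[:,2],K[1,2]+K[1,1]*c[:,1]/c[:,2]]
def circ(P):
    s=least_squares(lambda q:np.hypot(P[:,0]-q[0],P[:,1]-q[1])-q[2],[*P[:,:2].mean(0),.02],loss='soft_l1',f_scale=.0005)
    return s.x,np.sqrt(np.mean(s.fun**2))
def blob(f,u,v,h,thr,k=8):
    g=cv2.cvtColor(f["pixels"],cv2.COLOR_RGB2GRAY)[v-h:v+h,u-h:u+h]
    g=cv2.resize(g,None,fx=k,fy=k,interpolation=cv2.INTER_CUBIC)
    m=(g>thr).astype(np.uint8)
    cs,hi=cv2.findContours(m,cv2.RETR_CCOMP,cv2.CHAIN_APPROX_NONE)
    return [((c[:,0,:]+.5)/k-.5+[u-h,v-h],hi[0][i][3]) for i,c in enumerate(cs) if len(c)>k*8],g,m
E
python3 - <<'E'
from h import *
t=pickle.load(open("pics/top0.pkl","rb"));s=pickle.load(open("pics/scene0.pkl","rb"))
for n,f,u,v,h,z,thr in[("ring top",t,229,280,24,.016,130),("plain top",t,244,185,24,.016,130),("ring scn",s,396,223,20,.016,115),("pin top",t,379,252,12,.094,130),("pin scn",s,288,254,12,.094,120)]:
    cs,g,m=blob(f,u,v,h,thr)
    print(n,g.min(),g.max())
    for c,p in cs:
        q,e=circ(p2w(f,c,z)); print("  ",len(c),p,np.round(q,4),round(e,5),c.mean(0).round(1))
# bracket foot screws
P=[]
for u,v in[(349,231),(392,225),(358,285),(401,279)]:
    cs,g,m=blob(t,u,v,7,165); c=max(cs,key=lambda c:len(c[0]))[0]; print(c.mean(0), g.max()); P.append(p2w(t,c.mean(0),.010)[0])
P=np.array(P);print(P.mean(0)); 
for a,b in((2,0),(3,1)): d=P[a]-P[b]; d=-d;print(np.degrees(np.arctan2(d[1],d[0])),np.hypot(*d[:2]))
E
```

```text
ring top 51 195
   689 -1 [0.4362 0.125  0.0279] 0.00016 [228.6 280. ]
   385 0 [0.4363 0.1254 0.0153] 0.00134 [228.4 279.9]
plain top 53 176
   661 -1 [0.614  0.099  0.0274] 0.00014 [243.7 185.2]
   387 0 [0.6142 0.0989 0.016 ] 0.00016 [243.8 185. ]
ring scn 67 168
   542 -1 [0.4353 0.1259 0.029 ] 0.00035 [395. 221.]
   279 0 [0.435  0.1263 0.0144] 0.00139 [395.1 220.6]
pin top 40 196
   375 -1 [ 0.4827 -0.1452  0.014 ] 0.00108 [378.5 251.5]
   116 0 [ 0.4832 -0.1455  0.0044] 0.0001 [378.6 251. ]
pin scn 26 168
   358 -1 [ 0.4821 -0.1445  0.0147] 0.00142 [286.6 253.7]
   99 0 [ 0.482  -0.1444  0.0043] 0.00029 [286.6 253.6]
[348.9324422  231.29515896] 187
[391.40327381 224.6860119 ] 185
[357.80456349 284.59490741] 195
[400.7798913  277.76970109] 193
[ 0.48340189 -0.14605411  0.01      ]
9.056148521059118 0.10084388785875223
9.218850723953025 0.10067011899288666
```

```bash
python3 - <<'E'
from h import *
t=pickle.load(open("pics/top0.pkl","rb"));s=pickle.load(open("pics/scene0.pkl","rb"))
a=np.radians(np.arange(-180,180,2))
def prof(f,cx,cy,r,z):
    P=np.c_[cx+r*np.cos(a),cy+r*np.sin(a),0*a+z]; uv=w2p(f,P).astype(np.float32)
    g=cv2.cvtColor(f["pixels"],cv2.COLOR_RGB2GRAY)
    return cv2.remap(g.astype(np.float32),uv[:,0][None],uv[:,1][None],cv2.INTER_CUBIC)[0]
def cen(w): return np.degrees(np.angle((w*np.exp(1j*a)).sum()))
for n,f,cx,cy,rs in [("ring top",t,.4362,.1252,(11,12,13)),("ring scn",s,.435,.1262,(11,12,13))]:
    for r in rs:
        g=prof(f,cx,cy,r/1000,.016); w=g-np.percentile(g,60); w[w<.5*w.max()]=0
        w0=w; print(n,r,cen(w).round(1),np.degrees(a[w>0]))
for n,f,cx,cy in [("pin top",t,.4832,-.1455),("pin scn",s,.482,-.1444)]:
    for r in (9,10,11,12):
        g=prof(f,cx,cy,r/1000,.094); w=np.percentile(g,60)-g; w[w<.5*w.max()]=0
        print(n,r,cen(w).round(1),np.degrees(a[w>0]).round())
E
```

```text
ring top 11 -65.4 [-80. -78. -76. -74. -72. -70. -68. -66. -64. -62. -60. -58. -56. -54.
 -52. -50.]
ring top 12 -65.9 [-82. -80. -78. -76. -74. -72. -70. -68. -66. -64. -62. -60. -58. -56.
 -54. -52. -50.]
ring top 13 -66.1 [-84. -82. -80. -78. -76. -74. -72. -70. -68. -66. -64. -62. -60. -58.
 -56. -54. -52. -50. -48.]
ring scn 11 -66.3 [-84. -82. -80. -78. -76. -74. -72. -70. -68. -66. -64. -62. -60. -58.
 -56. -54. -52. -50. -48.]
ring scn 12 -65.3 [-84. -82. -80. -78. -76. -74. -72. -70. -68. -66. -64. -62. -60. -58.
 -56. -54. -52. -50. -48. -46.]
ring scn 13 -65.1 [-82. -80. -78. -76. -74. -72. -70. -68. -66. -64. -62. -60. -58. -56.
 -54. -52. -50. -48.]
pin top 9 -20.4 [-36. -34. -32. -30. -28. -26. -24. -22. -20. -18. -16. -14. -12. -10.
  -8.  -6.]
pin top 10 -19.1 [-34. -32. -30. -28. -26. -24. -22. -20. -18. -16. -14. -12. -10.  -8.
  -6.  -4.]
pin top 11 -18.8 [-36. -34. -32. -30. -28. -26. -24. -22. -20. -18. -16. -14. -12. -10.
  -8.  -6.  -4.  -2.]
pin top 12 -18.2 [-36. -34. -32. -30. -28. -26. -24. -22. -20. -18. -16. -14. -12. -10.
  -8.  -6.  -4.  -2.   0.]
pin scn 9 -21.8 [-42. -40. -38. -36. -34. -32. -30. -28. -26. -24. -22. -20. -18. -16.
 -14. -12. -10.  -8.  -6.  -4.  -2.]
pin scn 10 -21.0 [-42. -40. -38. -36. -34. -32. -30. -28. -26. -24. -22. -20. -18. -16.
 -14. -12. -10.  -8.  -6.  -4.  -2.   0.]
pin scn 11 -20.9 [-40. -38. -36. -34. -32. -30. -28. -26. -24. -22. -20. -18. -16. -14.
 -12. -10.  -8.  -6.  -4.  -2.]
pin scn 12 -20.0 [-38. -36. -34. -32. -30. -28. -26. -24. -22. -20. -18. -16. -14. -12.
 -10.  -8.  -6.  -4.  -2.]
```

```bash
python3 - <<'E'
from h import *
o=[-0.3622,2.0315,-2.0278]
print(R.from_rotvec(o).as_matrix().round(3))
z=R.from_rotvec(o).as_matrix()[:,2];print(np.degrees(np.arctan2(z[1],z[0])))
E
```

```text
[[-0.938 -0.001  0.345]
 [-0.345  0.002 -0.938]
 [ 0.    -1.    -0.002]]
-69.78858598083025
```

send_rows:
  rows: "0.032 0.038 0 0 0 -0.08;0.032 0.038 0 0 0 -0.08;0.032 0.038 0 0 0 -0.08;0.032 0.038 0 0 0 -0.08;0.032 0.038 0 0 0 -0.08;0.032 0.038 0 0 0 -0.08;0.032 0.038 0 0 0 -0.08;0.032 0.038 0 0 0 -0.08;0.032 0.038 0 0 0 -0.08;0.032 0.038 0 0 0 -0.08;-0.014 0.046 0 0 0 0;-0.014 0.046 0 0 0 0;-0.014 0.046 0 0 0 0;-0.014 0.046 0 0 0 0;-0.014 0.046 0 0 0 0;-0.014 0.046 0 0 0 0;-0.014 0.046 0 0 0 0;0 0 0 0 0 0"
  grip: 0.085

```text
clock: 1.9
tcp_pos: [0.4531, 0.075, 0.2314]
orientation: [-0.439, -1.981, 1.977]
contact_force: [0.3, -1.0, 0.2]
grip_width: 0.0847
```

```bash
cat >> h.py <<'E'
def st(r):
    o=r.get_obs();M=R.from_rotvec(o["orientation"]).as_matrix();z=M[:,2]
    print("t",o["clock"],"tcp",np.round(o["tcp_pos"],4),"jaw",np.degrees(np.arctan2(z[1],z[0])).round(2),"y",M[:,1].round(4),"F",np.round(o["contact_force"],2),"M",np.round(o["moment"],2),"w",np.round(o["grip_width"],4),"j",np.round(o["joints"],2))
E
python3 -c "
from bench import r
from h import *
st(r)"
```

```text
t 1.9 tcp [0.4531 0.075  0.2314] jaw -115.04 y [-5.0e-04  2.1e-03 -1.0e+00] F [ 0.32 -1.04  0.23] M [-0.04  0.01  0.03] w 0.0847 j [-0.1   0.13 -0.21  2.04  0.03  0.98 -2.34]
```

send_rows:
  rows: "-0.0085 0.025 -0.02 0 0 -0.015;-0.0085 0.025 -0.03 0 0 0;0 0 -0.04 0 0 0;0 0 -0.04 0 0 0;0 0 -0.03 0 0 0;0 0 -0.02 0 0 0;0 0 0 0 0 0;0 0 0 0 0 0"

```text
clock: 2.7
tcp_pos: [0.4383, 0.1183, 0.0514]
orientation: [-0.462, -1.963, 1.965]
contact_force: [-0.3, -0.0, -0.2]
grip_width: 0.0848
```

```bash
python3 - <<'E'
from bench import r
from h import *
st(r)
f=r.grab_frame("scene"); a=f["pixels"][130:310,300:540,::-1];cv2.imwrite("pics/s1.png",cv2.resize(a,None,fx=3,fy=3,interpolation=2))
E
```

```text
t 2.7 tcp [0.4383 0.1183 0.0514] jaw -116.5 y [-7.e-04 -3.e-04 -1.e+00] F [-0.3  -0.03 -0.2 ] M [ 0.04 -0.    0.05] w 0.0848 j [-0.22  0.41 -0.21  2.2   0.16  0.55 -2.59]
```

View pics/s1.png

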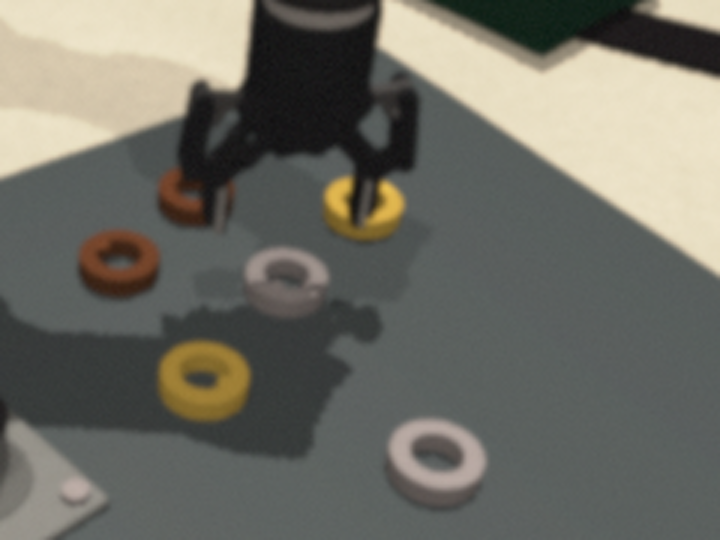

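The jaws straddle the keyed ring (crop 285,280), with 2 mm left in x and 7 mm in y. I'll correct that and lower.

send_rows:
  rows: "-0.002 0.007 0 0 0 0;0 0 -0.015 0 0 0;0 0 -0.015 0 0 0;0 0 -0.012 0 0 0;0 0 -0.006 0 0 0;0 0 -0.003 0 0 0;0 0 0 0 0 0;0 0 0 0 0 0"

```text
clock: 3.55
tcp_pos: [0.4366, 0.1257, 0.0007]
orientation: [-0.463, -1.965, 1.964]
contact_force: [-0.0, -0.4, -0.1]
grip_width: 0.0849
```

```bash
python3 -c "
from bench import r
from h import *
st(r)"
```

```text
t 3.55 tcp [0.4366 0.1257 0.0007] jaw -116.48 y [ 7.e-04  3.e-04 -1.e+00] F [-0.   -0.42 -0.12] M [-0.02 -0.01 -0.06] w 0.0849 j [-0.27  0.51 -0.18  2.22  0.21  0.43 -2.65]
```

send_rows:
  rows: "0 0 0 0 0 0;0 0 0 0 0 0;0 0 0 0 0 0;0 0 0 0 0 0;0 0 0 0 0 0;0 0 0 0 0 0;0 0 0 0 0 0;0 0 0 0 0 0"
  grip: 0.045
  grip_force: 40

```text
clock: 4.35
tcp_pos: [0.4365, 0.1256, 0.0009]
orientation: [-0.463, -1.965, 1.964]
contact_force: [-1.1, -0.2, 6.9]
grip_width: 0.0544
```

```bash
python3 - <<'E'
from bench import r
from h import *
st(r)
f=r.grab_frame("scene"); a=f["pixels"][170:270,330:450,::-1];cv2.imwrite("pics/s2.png",cv2.resize(a,None,fx=6,fy=6,interpolation=2))
E
```

```text
t 4.35 tcp [0.4365 0.1256 0.0009] jaw -116.49 y [ 7.e-04  0.e+00 -1.e+00] F [-1.12 -0.17  6.91] M [-0.16  0.29 -0.04] w 0.0544 j [-0.27  0.51 -0.18  2.22  0.21  0.43 -2.65]
```

View pics/s2.png

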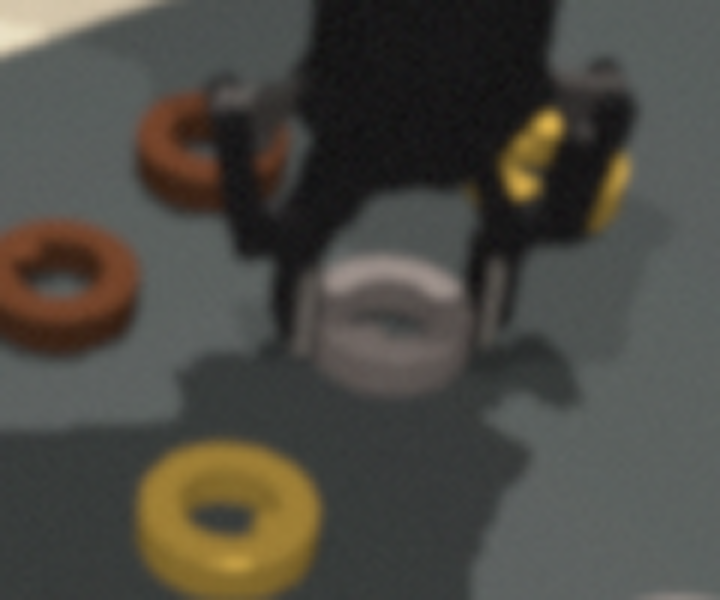

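send_rows:
  rows: "0 0 0.002 0 0 0;0 0 0.004 0 0 0;0 0 0.01 0 0 0;0 0 0.02 0 0 0;0 0 0.02 0 0 0;0 0 0.03 0 0 0;0 0 0.03 0 0 0;0 0 0.02 0 0 0;0 0 0.02 0 0 0;0 0 0 0 0 0"
  grip_force: 60

```text
clock: 5.4
tcp_pos: [0.4378, 0.1261, 0.1592]
orientation: [-0.467, -1.969, 1.963]
contact_force: [0.7, 0.6, -1.4]
grip_width: 0.0534
```

```bash
python3 -c "
from bench import r
from h import *
st(r)"
```

```text
t 5.4 tcp [0.4378 0.1261 0.1592] jaw -116.49 y [ 0.0051  0.0016 -1.    ] F [ 0.68  0.58 -1.42] M [-0.05 -0.09  0.06] w 0.0534 j [-0.19  0.22 -0.26  2.12  0.08  0.8  -2.53]
```

send_rows:
  rows: "0.0065 -0.0385 0 0 0 0.065;0.0065 -0.0385 0 0 0 0.065;0.0065 -0.0385 0 0 0 0.065;0.0065 -0.0385 0 0 0 0.065;0.0065 -0.0385 0 0 0 0.065;0.0065 -0.0385 0 0 0 0.065;0.0065 -0.0385 0 0 0 0.065;0 0 0 0 0 0;0 0 0 0 0 0;0 0 0 0 0 0;0 0 0 0 0 0"

```text
clock: 6.5
tcp_pos: [0.4815, -0.1423, 0.156]
orientation: [-0.005, -2.219, 2.218]
contact_force: [0.2, -0.5, -1.0]
grip_width: 0.0534
```

```bash
python3 - <<'E'
from bench import r
from h import *
st(r)
f=r.grab_frame("scene"); pickle.dump(f,open("pics/s3.pkl","wb"));a=f["pixels"][170:330,190:390,::-1];cv2.imwrite("pics/s3.png",cv2.resize(a,None,fx=3.5,fy=3.5,interpolation=2))
E
```

```text
t 6.5 tcp [ 0.4815 -0.1423  0.156 ] jaw -90.29 y [-6.e-04  6.e-04 -1.e+00] F [ 0.18 -0.47 -1.  ] M [-0.01 -0.02 -0.03] w 0.0534 j [ 0.3   0.29 -0.16  2.03  0.06  0.82 -1.47]
```

View pics/s3.png

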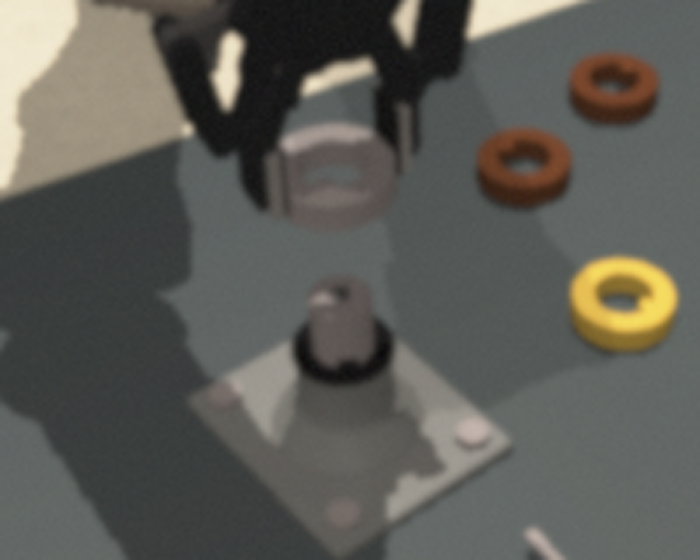

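```bash
python3 - <<'E'
from h import *
f=pickle.load(open("pics/s3.pkl","rb"))
k=10;x0,y0,x1,y1=255,195,315,245
a=cv2.resize(np.ascontiguousarray(f["pixels"][y0:y1,x0:x1,::-1]),None,fx=k,fy=k,interpolation=2)
t=np.linspace(0,2*np.pi,100)
for r,z,c in((.028,.155,(0,255,0)),(.0158,.171,(0,255,255)),(.028,.171,(255,0,0))):
    P=w2p(f,np.c_[.4815+r*np.cos(t),-.1423+r*np.sin(t),0*t+z]); P=((P-[x0,y0]+.5)*k).astype(np.int32)
    cv2.polylines(a,[P],True,c,1)
cv2.imwrite("pics/s3o.png",a)
E
```

```text
(no output)
```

View pics/s3o.png

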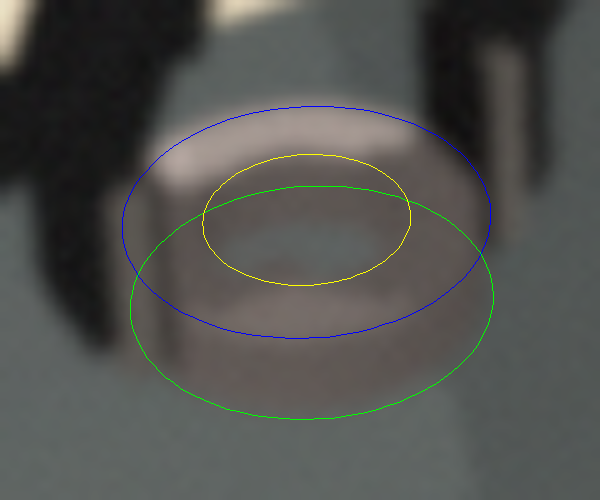

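send_rows:
  rows: "0.0017 -0.0029 -0.01 0 0 0;0 0 -0.02 0 0 0;0 0 -0.015 0 0 0;0 0 -0.006 0 0 0;0 0 -0.003 0 0 0;0 0 0 0 0 0;0 0 0 0 0 0;0 0 0 0 0 0"

```text
clock: 7.35
tcp_pos: [0.4839, -0.1469, 0.1029]
orientation: [-0.009, -2.218, 2.219]
contact_force: [-0.1, -0.0, -1.4]
grip_width: 0.0534
```

```bash
python3 - <<'E'
from bench import r
from h import *
st(r)
E
```

```text
t 7.35 tcp [ 0.4839 -0.1469  0.1029] jaw -90.41 y [ 1.2e-03 -3.0e-04 -1.0e+00] F [-0.12 -0.05 -1.37] M [-0.02 -0.06 -0.04] w 0.0534 j [ 0.3   0.38 -0.15  2.06  0.09  0.71 -1.49]
```

send_rows:
  rows: "-0.0007 0.0017 0 0 0 0;0 0 -0.003 0 0 0;0 0 -0.002 0 0 0;0 0 0 0 0 0;0 0 0 0 0 0"

```text
clock: 7.85
tcp_pos: [0.4826, -0.1451, 0.0972]
orientation: [-0.008, -2.218, 2.218]
contact_force: [-0.1, -0.6, -2.3]
grip_width: 0.0537
```

```bash
python3 - <<'E'
from bench import r
from h import *
st(r)
E
```

```text
t 7.85 tcp [ 0.4826 -0.1451  0.0972] jaw -90.42 y [-3.e-04  0.e+00 -1.e+00] F [-0.13 -0.62 -2.35] M [ 0.03 -0.01 -0.05] w 0.0537 j [ 0.29  0.39 -0.15  2.07  0.09  0.69 -1.49]
```

send_rows:
  rows: "0.0005 0 -0.001 0 0 0;0 0 -0.001 0 0 0;0 0 -0.001 0 0 0;0 0 -0.001 0 0 0;0 0 0 0 0 0;0 0 0 0 0 0"

```text
clock: 8.45
tcp_pos: [0.4832, -0.1452, 0.0933]
orientation: [-0.008, -2.218, 2.218]
contact_force: [0.2, 0.6, -0.7]
grip_width: 0.0531
```

```bash
python3 - <<'E'
from bench import r
from h import *
st(r)
E
```

```text
t 8.45 tcp [ 0.4832 -0.1452  0.0933] jaw -90.42 y [-1.e-04  0.e+00 -1.e+00] F [ 0.17  0.64 -0.67] M [-0.    0.05 -0.05] w 0.0531 j [ 0.29  0.39 -0.15  2.07  0.09  0.69 -1.49]
```

send_rows:
  rows: "0 0 -0.001 0 0 0;0 0 -0.001 0 0 0;0 0 -0.001 0 0 0;0 0 0 0 0 0;0 0 0 0 0 0"

```text
clock: 8.95
tcp_pos: [0.4834, -0.1448, 0.0902]
orientation: [-0.008, -2.218, 2.218]
contact_force: [1.0, 2.9, -2.3]
grip_width: 0.0535
```

```bash
python3 - <<'E'
from bench import r
from h import *
st(r)
E
```

```text
t 8.95 tcp [ 0.4834 -0.1448  0.0902] jaw -90.4 y [ 1.e-04  4.e-04 -1.e+00] F [ 1.05  2.85 -2.27] M [ 0.56 -0.19 -0.03] w 0.0535 j [ 0.29  0.4  -0.15  2.07  0.09  0.68 -1.5 ]
```

send_rows:
  rows: "0.0002 0.0005 0 0 0 0;0 0 -0.001 0 0 0;0 0 -0.001 0 0 0;0 0 -0.001 0 0 0;0 0 0 0 0 0;0 0 0 0 0 0"

```text
clock: 9.55
tcp_pos: [0.4834, -0.1446, 0.0872]
orientation: [-0.008, -2.218, 2.218]
contact_force: [0.6, 1.4, -2.0]
grip_width: 0.0538
```

```bash
python3 - <<'E'
from bench import r
from h import *
st(r)
E
```

```text
t 9.55 tcp [ 0.4834 -0.1446  0.0872] jaw -90.41 y [-2.e-04  0.e+00 -1.e+00] F [ 0.57  1.36 -1.95] M [ 0.27 -0.14 -0.06] w 0.0538 j [ 0.29  0.4  -0.15  2.07  0.09  0.67 -1.5 ]
```

send_rows:
  rows: "0 0 -0.001 0 0 0;0 0 -0.001 0 0 0;0 0 0 0 0 0;0 0 -0.0005 0 0 0;0 0 0 0 0 0;0 0 0 0 0 0"

```text
clock: 10.15
tcp_pos: [0.4835, -0.1447, 0.085]
orientation: [-0.008, -2.218, 2.218]
contact_force: [-0.7, 1.2, 1.8]
grip_width: 0.054
```

```bash
python3 - <<'E'
from bench import r
from h import *
st(r)
E
```

```text
t 10.15 tcp [ 0.4835 -0.1447  0.085 ] jaw -90.41 y [ 2.e-04 -1.e-04 -1.e+00] F [-0.68  1.24  1.83] M [0.43 0.02 0.02] w 0.054 j [ 0.29  0.41 -0.15  2.07  0.09  0.67 -1.5 ]
```

send_rows:
  rows: "0 0 -0.0005 0 0 0.04;0 0 0 0 0 0.05;0 0 0 0 0 0.05;0 0 0 0 0 0.05;0 0 0 0 0 0.05;0 0 0 0 0 0;0 0 0 0 0 0"

```text
clock: 10.85
tcp_pos: [0.4837, -0.1447, 0.0845]
orientation: [-0.243, 2.098, -2.099]
contact_force: [0.5, 2.0, 2.9]
grip_width: 0.0534
```

```bash
python3 - <<'E'
from bench import r
from h import *
st(r)
E
```

```text
t 10.85 tcp [ 0.4837 -0.1447  0.0845] jaw -76.74 y [ 6.e-04 -0.e+00 -1.e+00] F [0.54 2.   2.88] M [0.4  0.04 0.03] w 0.0534 j [ 0.34  0.41 -0.21  2.07  0.13  0.67 -1.29]
```

send_rows:
  rows: "0 0 -0.0005 0 0 0.03;0 0 0 0 0 0.03;0 0 0 0 0 0.03;0 0 0 0 0 0;0 0 -0.0005 0 0 0;0 0 0 0 0 0"

```text
clock: 11.45
tcp_pos: [0.4836, -0.1445, 0.0832]
orientation: [-0.333, 2.047, -2.047]
contact_force: [2.0, 2.0, -0.7]
grip_width: 0.0534
```

```bash
python3 - <<'E'
from bench import r
from h import *
st(r)
E
```

```text
t 11.45 tcp [ 0.4836 -0.1445  0.0832] jaw -71.51 y [ 2.e-04  2.e-04 -1.e+00] F [ 1.95  2.   -0.68] M [ 0.53 -0.42  0.03] w 0.0534 j [ 0.35  0.41 -0.23  2.07  0.15  0.67 -1.22]
```

send_rows:
  rows: "0.0003 0.0003 -0.0005 0 0 0.01;0 0 -0.001 0 0 0;0 0 -0.001 0 0 0;0 0 0 0 0 0;0 0 0 0 0 0"

```text
clock: 11.95
tcp_pos: [0.4836, -0.1444, 0.0806]
orientation: [-0.343, 2.041, -2.041]
contact_force: [1.5, 1.7, -1.5]
grip_width: 0.0535
```

```bash
python3 - <<'E'
from bench import r
from h import *
st(r)
E
```

```text
t 11.95 tcp [ 0.4836 -0.1444  0.0806] jaw -70.94 y [-4.e-04  0.e+00 -1.e+00] F [ 1.45  1.67 -1.46] M [ 0.4  -0.27  0.01] w 0.0535 j [ 0.35  0.42 -0.23  2.07  0.15  0.67 -1.21]
```

send_rows:
  rows: "0.0003 0.0003 -0.001 0 0 0;0 0 -0.0015 0 0 0;0 0 -0.0015 0 0 0;0 0 -0.0015 0 0 0;0 0 -0.0015 0 0 0;0 0 0 0 0 0"

```text
clock: 12.55
tcp_pos: [0.4837, -0.1442, 0.0735]
orientation: [-0.343, 2.042, -2.041]
contact_force: [0.2, 0.3, -1.1]
grip_width: 0.0535
```

```bash
python3 - <<'E'
from bench import r
from h import *
st(r)
E
```

```text
t 12.55 tcp [ 0.4837 -0.1442  0.0735] jaw -70.94 y [-8.e-04 -1.e-04 -1.e+00] F [ 0.23  0.33 -1.13] M [ 0.05 -0.02  0.  ] w 0.0535 j [ 0.35  0.43 -0.23  2.07  0.15  0.65 -1.22]
```

send_rows:
  rows: "0 0 -0.0015 0 0 0;0 0 -0.0015 0 0 0;0 0 -0.0015 0 0 0;0 0 -0.0015 0 0 0;0 0 -0.0015 0 0 0;0 0 -0.0015 0 0 0;0 0 0 0 0 0"

```text
clock: 13.25
tcp_pos: [0.4839, -0.144, 0.0646]
orientation: [-0.343, 2.041, -2.041]
contact_force: [0.2, -0.5, -2.0]
grip_width: 0.0538
```

```bash
python3 - <<'E'
from bench import r
from h import *
st(r)
E
```

```text
t 13.25 tcp [ 0.4839 -0.144   0.0646] jaw -70.93 y [-3.e-04  0.e+00 -1.e+00] F [ 0.18 -0.52 -1.98] M [ 0.01  0.03 -0.01] w 0.0538 j [ 0.35  0.45 -0.22  2.08  0.16  0.63 -1.22]
```

send_rows:
  rows: "0 0 -0.001 0 0 0;0 0 -0.001 0 0 0;0 0 -0.001 0 0 0;0 0 0 0 0 0;0 0 -0.0005 0 0 0;0 0 0 0 0 0"

```text
clock: 13.85
tcp_pos: [0.484, -0.144, 0.0613]
orientation: [-0.343, 2.041, -2.041]
contact_force: [-0.7, -0.0, -1.0]
grip_width: 0.0539
```

```bash
python3 - <<'E'
from bench import r
from h import *
st(r)
E
```

```text
t 13.85 tcp [ 0.484  -0.144   0.0613] jaw -70.93 y [ 0. -0. -1.] F [-0.65 -0.01 -1.04] M [-0.02  0.01 -0.01] w 0.0539 j [ 0.35  0.45 -0.22  2.08  0.16  0.62 -1.22]
```

send_rows:
  rows: "0 0 -0.0005 0 0 0;0 0 0 0 0 0;0 0 -0.0005 0 0 0;0 0 0 0 0 0;0 0 -0.0005 0 0 0;0 0 0 0 0 0;0 0 0 0 0 0"

```text
clock: 14.55
tcp_pos: [0.4841, -0.1441, 0.0611]
orientation: [-0.343, 2.041, -2.042]
contact_force: [-5.4, 1.2, 15.5]
grip_width: 0.0533
```

```bash
python3 - <<'E'
from bench import r
from h import *
st(r)
E
```

```text
t 14.55 tcp [ 0.4841 -0.1441  0.0611] jaw -70.94 y [ 2.e-04 -5.e-04 -1.e+00] F [-5.42  1.16 15.46] M [ 0.35  1.19 -0.01] w 0.0533 j [ 0.35  0.45 -0.22  2.08  0.16  0.62 -1.22]
```

send_rows:
  rows: "0 0 0.001 0 0 0;0 0 0 0 0 0;0 0 0 0 0 0"

```text
clock: 14.85
tcp_pos: [0.4843, -0.1441, 0.0611]
orientation: [-0.342, 2.041, -2.041]
contact_force: [-2.3, 1.5, 6.3]
grip_width: 0.054
```

send_rows:
  rows: "0 0 0 0 0 0;0 0 0 0 0 0;0 0 0 0 0 0;0 0 0 0 0 0;0 0 0 0 0 0;0 0 0 0 0 0;0 0 0 0 0 0"
  grip: 0.085

```text
clock: 15.55
tcp_pos: [0.484, -0.1441, 0.0608]
orientation: [-0.343, 2.041, -2.041]
contact_force: [0.9, -0.4, -0.1]
grip_width: 0.0849
```

```bash
python3 - <<'E'
from bench import r
from h import *
st(r)
f=r.grab_frame("scene"); a=f["pixels"][170:330,190:390,::-1];cv2.imwrite("pics/s4.png",cv2.resize(a,None,fx=3.5,fy=3.5,interpolation=2))
E
```

```text
t 15.55 tcp [ 0.484  -0.1441  0.0608] jaw -70.93 y [-1.e-04 -0.e+00 -1.e+00] F [ 0.86 -0.4  -0.07] M [ 0.02 -0.02 -0.01] w 0.0849 j [ 0.35  0.45 -0.22  2.08  0.16  0.62 -1.22]
```

View pics/s4.png

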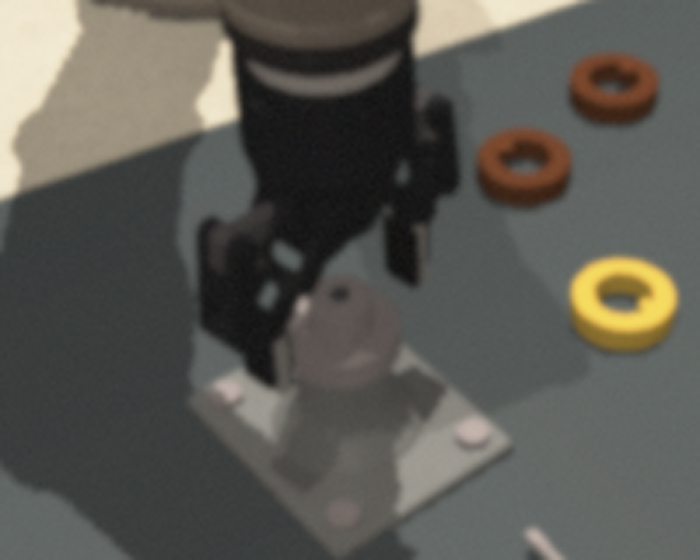

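The ring is released around the pin on the face (crop 345,335), and the fingers are clear. I'll lift straight up, then move away to look.

send_rows:
  rows: "0 0 0.005 0 0 0;0 0 0.01 0 0 0;0 0 0.02 0 0 0;0 0 0.03 0 0 0;0 0 0.04 0 0 0;0 0 0.03 0 0 0;0.01 -0.04 0.01 0 0 0;0.01 -0.04 0 0 0 0;0.01 -0.04 0 0 0 0;0.01 -0.04 0 0 0 0;0 -0.04 0 0 0 0;0 -0.04 0 0 0 0;0 0 0 0 0 0;0 0 0 0 0 0"

```text
clock: 17.0
tcp_pos: [0.5235, -0.385, 0.2062]
orientation: [-0.34, 2.042, -2.042]
contact_force: [0.1, 0.5, -0.2]
grip_width: 0.0851
```

```bash
python3 - <<'E'
from bench import r
from h import *
st(r)
def c(im,u,v,h=32): return cv2.resize(im[v-h:v+h,u-h:u+h],(400,400) ,interpolation=cv2.INTER_CUBIC)
s=r.grab_frame("scene");t=r.grab_frame("top")
pickle.dump((s,t),open("pics/fin.pkl","wb"))
cv2.imwrite("pics/f.png",np.hstack([c(t["pixels"],379,255),c(s["pixels"],289,270)])[:,:,::-1])
cv2.imwrite("pics/ft.png",t["pixels"][:,:,::-1])
E
```

```text
t 17.0 tcp [ 0.5235 -0.385   0.2062] jaw -71.07 y [ 2.e-04  1.e-04 -1.e+00] F [ 0.12  0.5  -0.23] M [ 0.03 -0.04 -0.05] w 0.0851 j [ 0.64  0.46 -0.15  1.64  0.08  1.05 -0.76]
```

View pics/f.png

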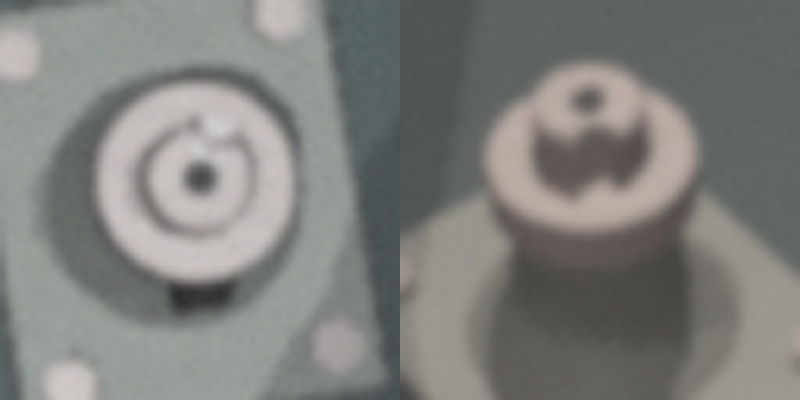

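View pics/ft.png

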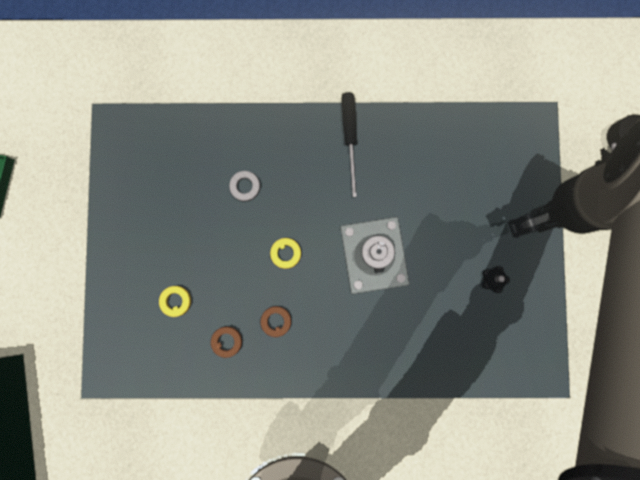

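The ring sits on the column with its tab in the keyway (left crop 215,130), and the bystanders haven't moved. I'll check its height and tilt numerically, then hand in.

```bash
python3 - <<'E'
from h import *
s,t=pickle.load(open("pics/fin.pkl","rb"))
for n,f,u,v,h,thr in(("top",t,379,252,18,140),("scn",s,288,262,20,125)):
    cs,g,m=blob(f,u,v,h,thr); c=max([c for c,p in cs if p<0],key=len)
    for z in(.070,.076,.082):
        q,e=circ(p2w(f,c,z)); print(n,z,np.round(q,4),round(e,5))
from bench import r
r.hand_in()
E
```

```text
top 0.07 [ 0.4843 -0.1465  0.0279] 0.00016
top 0.076 [ 0.4838 -0.146   0.0278] 0.00015
top 0.082 [ 0.4834 -0.1454  0.0276] 0.00015
scn 0.07 [ 0.4769 -0.1422  0.0293] 0.00207
scn 0.076 [ 0.4824 -0.1448  0.0289] 0.00204
scn 0.082 [ 0.4879 -0.1473  0.0286] 0.00202
the job is handed in; nothing more can be done
```

The keyed ring is home: it lies flat on the bracket's face with its tab in the keyway, and I have let go and handed the job in.

**What I did:** I picked up the grey ring with the tab (top image 229,280) and set it on the pin with the tab about 20° off. I felt the tab ride on the pin's end at about 4 N, then turned the ring about 20° until it dropped in. I lowered it until it touched the face, which peaked at about 17 N in the readings taken at the end of each move. Then I eased off, released it and moved the arm clear.

**Checks:**
- **Height:** the TCP stopped at 0.061 m, which puts the ring's underside at 0.060 m, the face's height.
- **Final pictures:** they show the tab in the keyway. The two cameras agree to about 2 mm on a seated ring centred on the pin. The scene camera's outline fit was rough (2 mm residual) because the pin merges with the ring in its outline.
- **Bystanders:** the plain ring, knob and screwdriver look unmoved in the overhead picture.
- **Time:** about 17 s on the robot's clock.

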